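# Show the objective's front lens to the desk camera in an inspection mirror

### The arm

A 6-joint arm with a two-finger parallel gripper is mounted at the origin on the work surface. World frame = base frame: x ahead of the robot, y to its left, z up, the work surface at z = 0. Lengths are in m, angles in rad, forces in N, time in s.
With the tool pointing down it reaches from about 0.3 to 0.775 m from the base axis. Payload 14.6 kg.
Tool frame: the origin (TCP) lies at the very end of the fingers, on their centre line; the grasp point (between the pads) lies 19 mm behind it; z points along the fingers, y is the direction in which the jaws open and shut (so a half turn about z gives the same grasp; the last joint's range is limited). The gripper opens to 94 mm and grips with 3 to 60 N. Pads are 16 mm wide; open, the fingers measure 119 mm over their backs; the gripper's body (75 mm by 177 mm) begins 78 mm behind the grasp point.
Start: joints at [1.232, 0.3, 1.521, -0, 1.321, -0.067], TCP at [0.148, 0.53, 0.205] pointing down, gripper open.
Joint ranges: [-3.03, 3.03], [-0.79, 2.21], [0.23, 2.52], [-1.04, 4.18], [0, 3.07], [-2.55, 2.55]. Speed limits (rad/s): [2.22, 2.22, 2.57, 3.14, 3.14, 3.14].

### API

Orientations are given as [roll, pitch, yaw] about the fixed x, y, z axes, in that order (R = Rz(yaw) Ry(pitch) Rx(roll)).
In Python, from station import status, camera, ctrl gives the robot as it stands. The module is installed in compiled form; this text tells all that it offers.
- The arm moves only by the shell command python3 -m jog 'ROWS' [FORCE]. ROWS is JSON, a list of rows, each a list of 7 numbers: the shift along the tool's x, y, z each as a share of 1000 mm, from -1 to 1, then the turn, a rotation vector about the tool's x, y, z each as a share of pi/2 rad, from -1 to 1, then the opening, from -1 (shut) to 1 (fully open), so that 0 is half open. A call has 1 to 20 rows; each row is the pose to reach, as a shift and turn from the pose measured when the call began, along the tool's axes at that moment; what a row does not reach only later rows make up. A row lasts 1/10 s, in which the tool goes at most 50 mm and 8.59 degrees, less where a joint would pass 70% of its speed; a pose out of reach is approached as far as the arm can. A call with a number of a shift or a turn outside -1 to 1 is refused whole. A call with a gripper value outside its range is refused whole. The fingers move at their own pace and stop on an object; FORCE is the grip in N (left out, the last holds). Time passes only in rows, so rows that repeat a pose let the fingers close. It gives the time, the measured TCP pose, the force and the opening at its end, in the units of the state.
- status.get_obs(): the state, without advancing time (a new reading comes with each control period).
- camera(name): name is "scene" or "top" or "wrist"; returns a dict with "image" (400x640x3 uint8, red, green, blue), "fx", "fy", "cx", "cy" (pixels), "world_from_camera" (4x4, takes a point from camera to world coordinates). Camera axes: x right, y down, z forward; pixel columns grow to the right and rows downward; lengths in m; the calibration is good to about 2 mm. A picture is of the moment at which its call begins. There is no depth.
- ctrl.hand_in(): hands the job in, once; it reports no verdict.
The state is a dict: "time_s": time; "qpos": joint angles; "joint_vel": joint speeds; "tau": joint torques, N m; "ee_pos": TCP position; "eef_rot": TCP orientation; "force": force on the tool from outside, world axes, zero at the start; "moment": the same for the moment, N m; "grip_width": finger opening in m.
Only numpy, scipy, OpenCV 4.12 (cv2) and the standard library are available. Lean on these libraries where they do the work, as an engineer would, in place of code of your own. Each camera call takes 0.05 s, during which the arm holds its last target.

### The job

Take the inspection mirror off its rest by the handle, keeping fingers off the glass, and bring the glass in under the microscope's red-ringed objective, centred about 25 mm below its front lens, without bumping the microscope or the desk camera or shifting the other things on the bench. Angle the glass until the front lens is reflected into the desk camera, and finish there: the program ends while the mirror is still held steady in the gripper at that angle, touching nothing else.

Things in the scene. Friction and masses are not known exactly. Their poses are not given: they have to be found in the camera images.
- mirror_grip (a point): centre of the mirror's round dark handle, 10 mm diameter, 110 mm long; grip it in the 70 mm between its two square aluminium collars. Starts 39.5 mm above the table. Axes as mirror_face. The whole mirror weighs about 60 g, centre of mass about 20 mm from here towards the glass
- mirror_face (a point): centre of the mirror's reflecting face: rectangular glass in a black frame 42 mm long (x), 34 mm wide (y), 5 mm thick, on a thin steel stem, 128 mm from mirror_grip straight along the handle. x points from handle to glass, z out of the reflecting face (up at the start). Rigid: the face is parallel to the handle
- rest: steel mirror rest, fixed: plate 125 x 50 x 6 mm with two upright saddles 84 mm apart whose 13 mm wide notches carry the handle's collars (cheeks 42 mm high). Origin on the table at its middle, under mirror_grip; x along the handle towards the glass. The mirror lifts straight up out of it
- microscope: cream compound microscope, fixed, 0.4 m high. Origin on the table under the optical axis, -x its open front. Black stage 125 x 140 mm, top 118 mm up, front edge 67 mm before the axis; 6 mm cross slide on it from 26 mm behind the axis. Working objective 21 mm wide, vertical; nosepiece from 0.21 m up, with arm and head, reaches 20 mm before the axis, eyepieces point back
- front_lens (a point): centre of the front lens of the working objective, on its underside 176 mm above the table, inside a red ring 16 mm in diameter; it faces straight down, with 58 mm of free height to the stage
- camera: grey desk camera on an aluminium post with a black round foot, fixed. This frame's origin is on the table under the microscope's optical axis (not on the camera); the camera stands in its +y direction: the lens 0.27 m and the post (foot 50 mm in radius) 0.325 m from that axis, overall 0.33 m high
- camera_lens (a point): centre of the desk camera's lens, 290 mm above the table; it looks at the place 26 mm below front_lens
- aim_point (a point): imaginary point on the straight line from front_lens to camera_lens, about 8 percent of the way from front_lens. A mirror whose centre is 26 mm below front_lens, and whose face looks straight at this point, shows the front lens to the camera in the middle of the glass
- oil_bottle: bystander: small amber bottle 28 mm across, 62 mm high
- slide_box: bystander: blue slide box 85 x 100 x 37 mm
- dish_a: bystander: closed culture dish 94 mm across, 16 mm high, yellow medium
- dish_b: bystander: closed culture dish 94 mm across, 16 mm high, red medium
- beaker: bystander: glass beaker 70 mm across, 90 mm high
- stain_bottle: bystander: amber bottle 44 mm across, 105 mm high
- tube_rack: bystander: white rack 70 x 190 mm with capped test tubes, 114 mm high
Things that resemble listed ones, but are neither listed nor needed, are in the scene too. What is shaped like the rest but blue or purple is not meant.

How it is judged:
By the outcome, as a careful person would: the job done as asked, in the order asked, and still so for the second after the job is handed in, while the arm keeps its last pose, push and grip.
It also fails if it takes over 42 s, if anything falls off the work surface, if the arm or the gripper's body presses on something with over 40 N, if the wrist force passes 120 N, or if a joint passes its speed limit or range.

## Working session

There is one attempt and no reset: what is moved stays moved. The work goes in short steps, Python scripts to look and compute and a shell command to move; the robot and the scene stay as the last step left them, time stands still between calls to the robot, and variables do not carry over. Pictures are saved under pics/ and viewed, and the job is handed in when it is done.

```bash
mkdir -p pics; ls; python3 - <<'E'
from station import status,camera
import cv2
o=status.get_obs(); print({k:o[k] for k in('time_s','ee_pos','eef_rot','grip_width','force')})
for n in('scene','top','wrist'):
    c=camera(n); cv2.imwrite(f'pics/{n}0.png',c['image'][:,:,::-1]); print(n,c['fx'],c['fy'],c['cx'],c['cy'],c['world_from_camera'])
E
```

```text
pics
{'time_s': 0.0, 'ee_pos': array([0.14758548, 0.52955882, 0.20489147]), 'eef_rot': array([-3.14045298e+00, -9.59742443e-05,  2.86975628e+00]), 'grip_width': 0.09431941946665598, 'force': array([-0.57949384,  0.18157067, -1.03770437])}
scene 418.56367018241303 418.56367018241303 314.6762289667832 195.7434301184212 [[-0.50146951  0.63185048 -0.5910104   1.24733953]
 [ 0.86501427  0.37934244 -0.32840468  0.54828976]
 [ 0.01669267 -0.67591737 -0.73678835  1.10192916]
 [ 0.          0.          0.          1.        ]]
top 484.0650895094802 484.0650895094802 312.0482333131037 205.02678279639542 [[-0.01044833 -0.9856836   0.16828154  0.25103157]
 [-0.99991654  0.01157782  0.00573213  0.13867395]
 [-0.0075984  -0.1682076  -0.98572231  1.60686436]
 [ 0.          0.          0.          1.        ]]
wrist 285.5596532019875 285.5596532019875 316.4514681828214 198.5333036731235 [[ 2.69456897e-01  9.28118355e-01  2.56883825e-01  7.19010599e-02]
 [ 9.63012447e-01 -2.59669946e-01 -7.19621110e-02  5.50680840e-01]
 [-8.43471493e-05  2.66773008e-01 -9.63759386e-01  3.83750935e-01]
 [ 0.00000000e+00  0.00000000e+00  0.00000000e+00  1.00000000e+00]]
```

View pics/scene0.png

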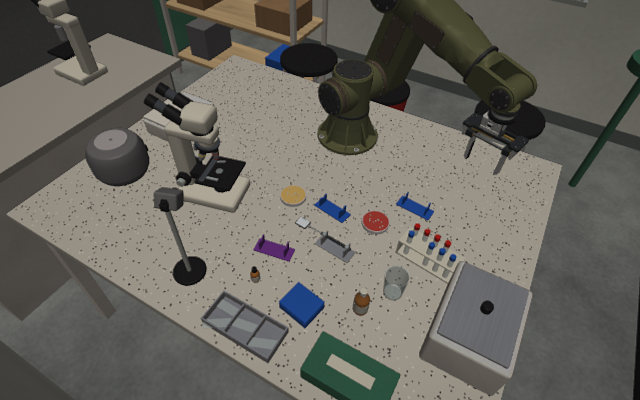

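View pics/top0.png

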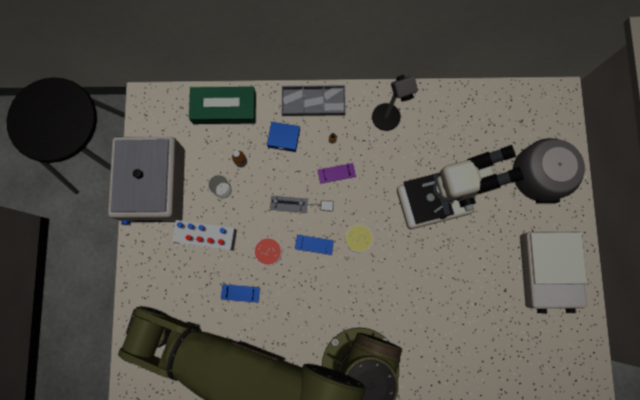

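View pics/wrist0.png

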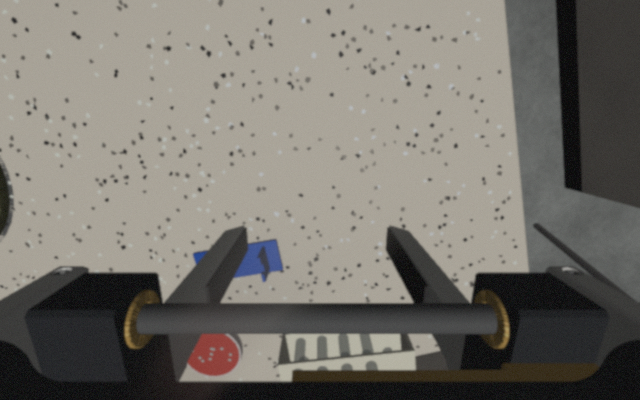

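```bash
python3 - <<'E'
import cv2
t=cv2.imread('pics/top0.png');s=cv2.imread('pics/scene0.png')
f=lambda im,x0,y0,x1,y1,k,n:cv2.imwrite(n,cv2.resize(im[y0:y1,x0:x1],None,fx=k,fy=k,interpolation=cv2.INTER_CUBIC))
f(t,260,140,360,215,8,'pics/t_mir.png')
f(t,370,70,530,190+45,5,'pics/t_mic.png')
f(s,130,70,260,290,2.7,'pics/s_mic.png')
f(s,240,170,370,270,6,'pics/s_mir.png')
E
```

```text
(no output)
```

View pics/t_mir.png

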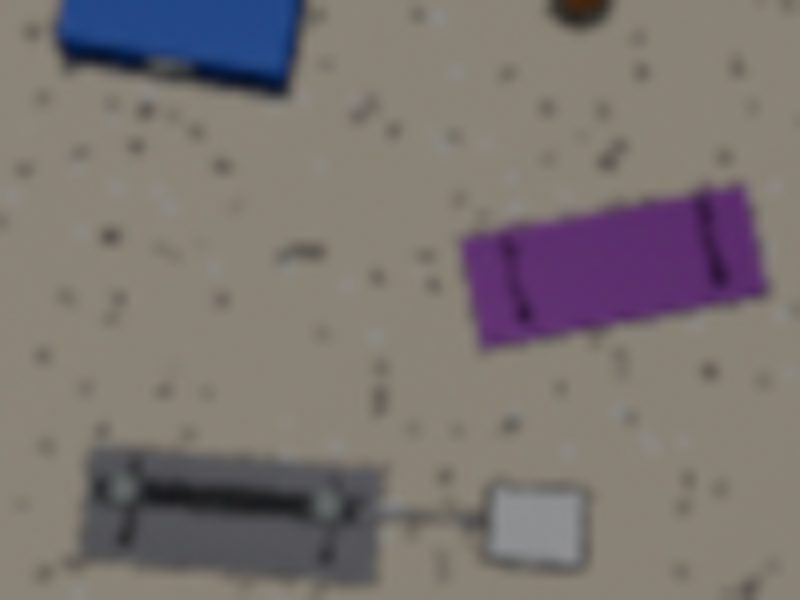

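View pics/t_mic.png

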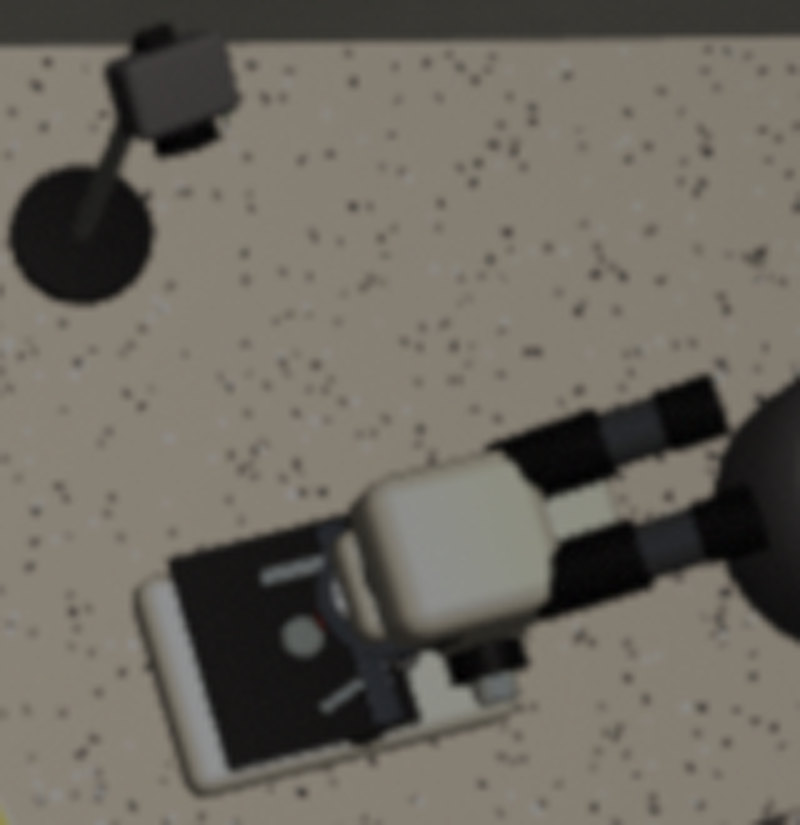

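View pics/s_mic.png

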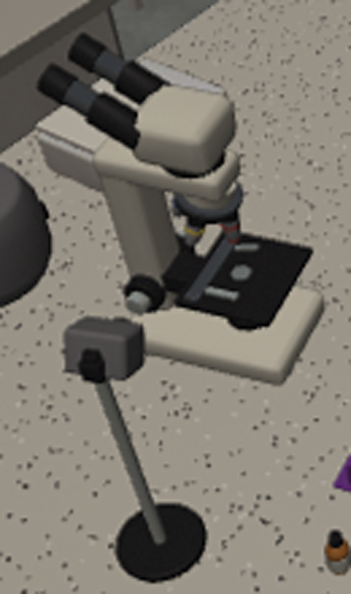

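View pics/s_mir.png

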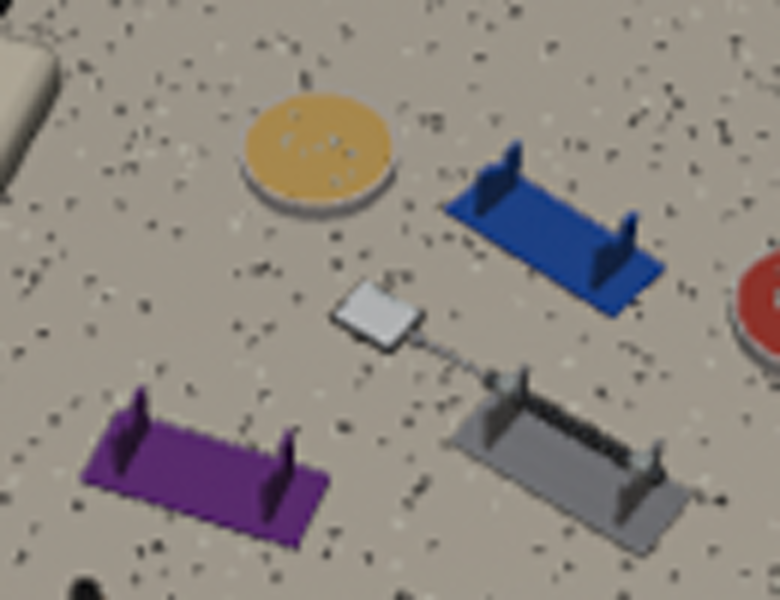

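```bash
cat > h.py <<'E'
import numpy as np,cv2
from scipy.spatial.transform import Rotation as R
from scipy.optimize import least_squares
C={'scene':(418.56367018241303,314.6762289667832,195.7434301184212,np.array([[-0.50146951,0.63185048,-0.5910104,1.24733953],[0.86501427,0.37934244,-0.32840468,0.54828976],[0.01669267,-0.67591737,-0.73678835,1.10192916],[0,0,0,1]])),
'top':(484.0650895094802,312.0482333131037,205.02678279639542,np.array([[-0.01044833,-0.9856836,0.16828154,0.25103157],[-0.99991654,0.01157782,0.00573213,0.13867395],[-0.0075984,-0.1682076,-0.98572231,1.60686436],[0,0,0,1]]))}
def reg(n,c): C[n]=(c['fx'],c['cx'],c['cy'],c['world_from_camera'])
def proj(n,p):
    f,cx,cy,T=C[n]; q=T[:3,:3].T@(np.asarray(p)-T[:3,3]); return np.array([cx+f*q[0]/q[2],cy+f*q[1]/q[2]])
def hit(n,u,v,z):
    f,cx,cy,T=C[n]; d=T[:3,:3]@np.array([(u-cx)/f,(v-cy)/f,1]); o=T[:3,3]; return o+d*(z-o[2])/d[2]
E
python3 - <<'E'
from h import *
np.set_printoptions(precision=4,suppress=True)
def show(n,l,z): print(l,hit(*n,z))
t=lambda x,y:('top',370+x/5,70+y/5)
m=lambda x,y:('top',260+x/8,140+y/8)
s=lambda x,y:('scene',130+x/2.7,70+y/2.7)
sm=lambda x,y:('scene',240+x/6,170+y/6)
show(t(172,560),'stage FL',.118);show(t(228,768),'stage FR',.118);show(t(302,636),'disc',.118);show(s(242,272),'disc scene',.118)
show(t(318,622),'red top',.18); show(s(230,238),'red scene',.176)
show(s(312,252),'st FRs',.118);show(s(272,328),'st FLs',.118)
show(t(82,235),'foot',.01);show(s(162,542),'foot s',.01);
show(t(187,138),'lens?',.29); 
show(m(535,526),'face',.0395);show(sm(377,315),'face s',.0395)
show(m(124,489),'colA',.045);show(m(330,503),'colB',.045)
show(sm(512,385),'colBs',.045);show(sm(645,460),'colAs',.045)
for q in [(92,448),(384,468),(376,582),(84,558)]: show(m(*q),'plate',.006)
E
```

```text
stage FL [ 0.5752 -0.1435  0.118 ]
stage FR [ 0.4431 -0.1725  0.118 ]
disc [ 0.5257 -0.2225  0.118 ]
disc scene [ 0.5238 -0.221   0.118 ]
red top [ 0.5226 -0.2175  0.18  ]
red scene [ 0.5277 -0.2252  0.176 ]
st FRs [ 0.4497 -0.1685  0.118 ]
st FLs [ 0.5806 -0.1303  0.118 ]
foot [ 0.8287 -0.1117  0.01  ]
foot s [ 0.8317 -0.1073  0.01  ]
lens? [ 0.7847 -0.13    0.29  ]
face [0.5156 0.0991 0.0395]
face s [0.5171 0.1009 0.0395]
colA [0.5321 0.2675 0.045 ]
colB [0.5252 0.1831 0.045 ]
colBs [0.5248 0.1888 0.045 ]
colAs [0.532  0.2711 0.045 ]
plate [0.5568 0.2842 0.006 ]
plate [0.5468 0.1614 0.006 ]
plate [0.4983 0.1651 0.006 ]
plate [0.5099 0.2874 0.006 ]
```

```bash
cat >> h.py <<'E'
def row(p,Rt,o=None):
    from station import status
    o=o or status.get_obs(); R0=R.from_euler('xyz',o['eef_rot']); d=R0.inv().apply(np.asarray(p)-o['ee_pos'])
    rv=(R0.inv()*Rt).as_rotvec()/(np.pi/2)
    print('row',np.round(d,4),np.round(rv,4),'dist',np.linalg.norm(d),'ang',np.degrees(np.linalg.norm(rv)*np.pi/2))
def down(yaw): return R.from_euler('xyz',[np.pi,0,np.radians(yaw)])
E
python3 - <<'E'
from h import *
row([.5285,.2255,.16],down(84.5))
E
```

```text
row [-0.4486 -0.1907  0.0452] [-5.000e-04  4.000e-04  8.881e-01] dist 0.48950590891409745 ang 79.92798539251376
```

```bash
python3 -m jog '[[-0.449,-0.191,0.045,0,0,0.888,1],[-0.449,-0.191,0.045,0,0,0.888,1],[-0.449,-0.191,0.045,0,0,0.888,1],[-0.449,-0.191,0.045,0,0,0.888,1],[-0.449,-0.191,0.045,0,0,0.888,1],[-0.449,-0.191,0.045,0,0,0.888,1],[-0.449,-0.191,0.045,0,0,0.888,1],[-0.449,-0.191,0.045,0,0,0.888,1],[-0.449,-0.191,0.045,0,0,0.888,1],[-0.449,-0.191,0.045,0,0,0.888,1],[-0.449,-0.191,0.045,0,0,0.888,1],[-0.449,-0.191,0.045,0,0,0.888,1],[-0.449,-0.191,0.045,0,0,0.888,1]]'
python3 - <<'E'
from h import *
from station import camera,status
c=camera('wrist');reg('wrist',c);cv2.imwrite('pics/w1.png',c['image'][:,:,::-1]);np.save('w1.npy',c['world_from_camera'])
print(c['world_from_camera'],status.get_obs()['qpos'])
E
```

```text
time_s: 1.45
ee_pos: [0.5281, 0.2257, 0.1602]
eef_rot: [-3.141, 0.001, 1.476]
force: [-0.1, -0.0, -0.1]
grip_width: 0.0942
[[ 9.95442615e-01 -9.18722145e-02 -2.55635744e-02  5.34545572e-01]
 [-9.53623528e-02 -9.59423329e-01 -2.65354287e-01  3.03237232e-01]
 [-1.47603632e-04  2.66582768e-01 -9.63812018e-01  3.38921556e-01]
 [ 0.00000000e+00  0.00000000e+00  0.00000000e+00  1.00000000e+00]] [ 3.40845188e-01  3.93171672e-01  1.50354217e+00 -5.68564632e-04
  1.24528129e+00  4.35111988e-01]
```

View pics/w1.png

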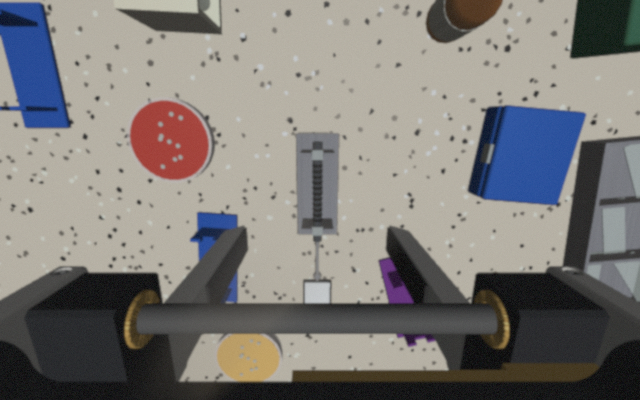

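```bash
python3 - <<'E'
import cv2
t=cv2.imread('pics/w1.png')
cv2.imwrite('pics/w1c.png',cv2.resize(t[120:310,270:370],None,fx=3.1,fy=3.1,interpolation=cv2.INTER_CUBIC))
E
```

```text
(no output)
```

View pics/w1c.png

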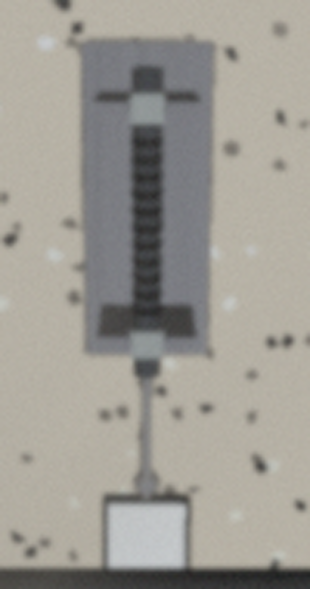

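```bash
python3 - <<'E'
from h import *
C['wrist']=(285.56,316.45,198.53,np.load('w1.npy'))
h=lambda x,y,z:hit('wrist',270+x/3.1,120+y/3.1,z)
a,b=h(147.5,66,.04),h(147,377,.04);print(a,b,np.linalg.norm(a-b),(a+b)/2,np.degrees(np.arctan2(*(a-b)[1::-1])))
a,b=h(148.5,110,.045),h(147,345,.045);print(a,b,np.linalg.norm(a-b),(a+b)/2)
print(h(146,497,.04))
row([(.5285),.2255,.0205],down(84.7))
E
```

```text
[0.53360327 0.28166306 0.04      ] [0.52287945 0.17040195 0.04      ] 0.11177672284054316 [0.52824136 0.2260325  0.04      ] 84.4945960734353
[0.53259917 0.26775188 0.045     ] [0.52423901 0.18489563 0.045     ] 0.08327695126106414 [0.52841909 0.22632376 0.045     ]
[0.51783079 0.12122219 0.04      ]
row [-0.0004  0.0005  0.1399] [-0.0001  0.0004 -0.001 ] dist 0.13987280641588082 ang 0.09851199355490388
```

```bash
python3 -m jog '[[0,0,0.05,0,0,0,1],[0,0,0.09,0,0,0,1],[0,0,0.12,0,0,0,1],[0,0,0.14,0,0,0,1],[0,0,0.14,0,0,0,1],[0,0,0.14,0,0,0,1]]' 25
python3 - <<'E'
from station import camera
import cv2
cv2.imwrite('pics/w2.png',camera('wrist')['image'][:,:,::-1])
E
```

```text
time_s: 2.1
ee_pos: [0.528, 0.2266, 0.0213]
eef_rot: [3.141, 0.0, 1.478]
force: [-0.2, 0.6, -0.0]
grip_width: 0.0938
```

View pics/w2.png

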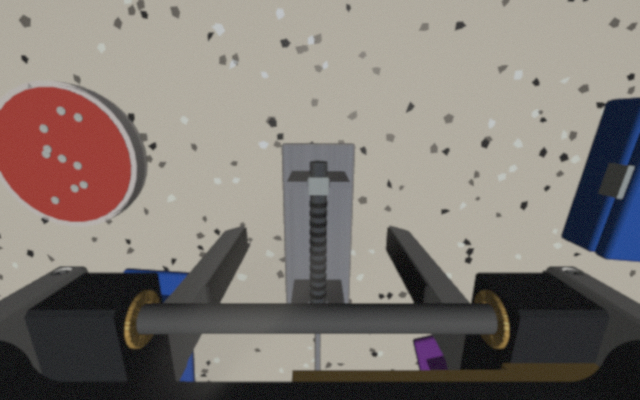

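Fingers straddle the handle (x≈318), which is central between them, so I close.

```bash
python3 -m jog '[[0,0,0.0007,0,0,0,-1],[0,0,0.0007,0,0,0,-1],[0,0,0.0007,0,0,0,-1],[0,0,0.0007,0,0,0,-1],[0,0,0.0007,0,0,0,-1],[0,0,0.0007,0,0,0,-1],[0,0,0.0007,0,0,0,-1],[0,0,0.0007,0,0,0,-1],[0,0,0.0007,0,0,0,-1],[0,0,0.0007,0,0,0,-1]]' 30
```

```text
time_s: 3.15
ee_pos: [0.5284, 0.2266, 0.0212]
eef_rot: [3.14, -0.0, 1.478]
force: [0.8, 0.3, 0.1]
grip_width: 0.0172
```

```bash
python3 -m jog '[[0,0,0,0,0,0,-1],[0,0,0,0,0,0,-1],[0,0,0,0,0,0,-1],[0,0,0,0,0,0,-1]]' 30
```

```text
time_s: 3.55
ee_pos: [0.5284, 0.2266, 0.0212]
eef_rot: [3.14, -0.0, 1.478]
force: [-0.4, -0.4, -0.9]
grip_width: 0.009
```

Gripped on 9–10 mm (the handle). Lift straight up.

```bash
python3 -m jog '[[0,0,-0.02,0,0,0,-1],[0,0,-0.05,0,0,0,-1],[0,0,-0.09,0,0,0,-1],[0,0,-0.13,0,0,0,-1],[0,0,-0.165,0,0,0,-1],[0,0,-0.18,0,0,0,-1],[0,0,-0.18,0,0,0,-1]]' 30
python3 - <<'E'
from station import camera,status
import cv2
for n in('scene','top','wrist'):cv2.imwrite(f'pics/{n}3.png',camera(n)['image'][:,:,::-1])
print(status.get_obs()['qpos'])
s=cv2.imread('pics/scene3.png');cv2.imwrite('pics/s3c.png',cv2.resize(s[60:280,140:400],None,fx=2.7,fy=2.7,interpolation=cv2.INTER_CUBIC))
E
```

```text
time_s: 4.25
ee_pos: [0.5288, 0.2269, 0.2034]
eef_rot: [3.136, -0.002, 1.478]
force: [-0.6, -0.4, -0.2]
grip_width: 0.0091
[ 3.41847853e-01  3.58826620e-01  1.45667638e+00 -5.81447941e-04
  1.32674425e+00  4.35126292e-01]
```

View pics/s3c.png

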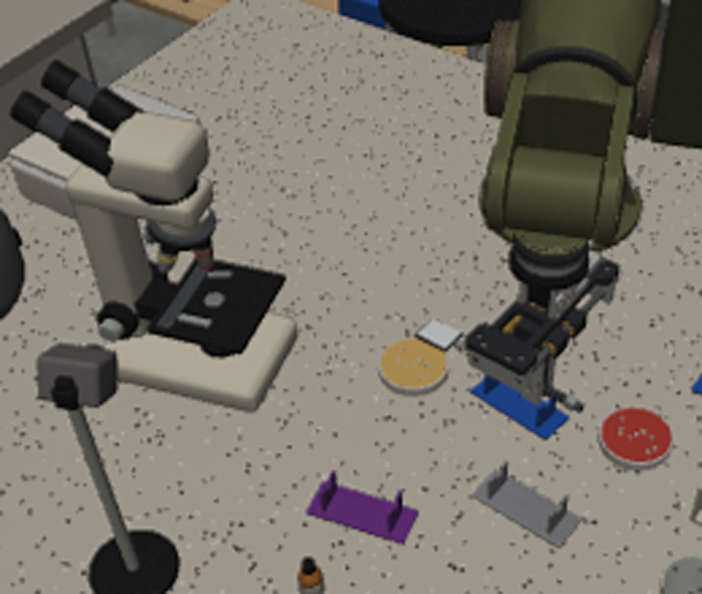

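View pics/wrist3.png

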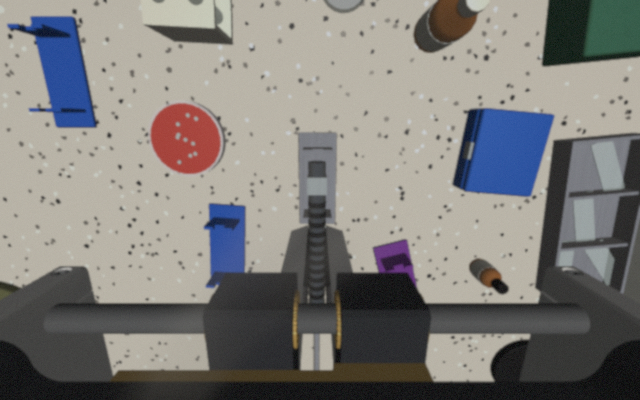

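View pics/top3.png

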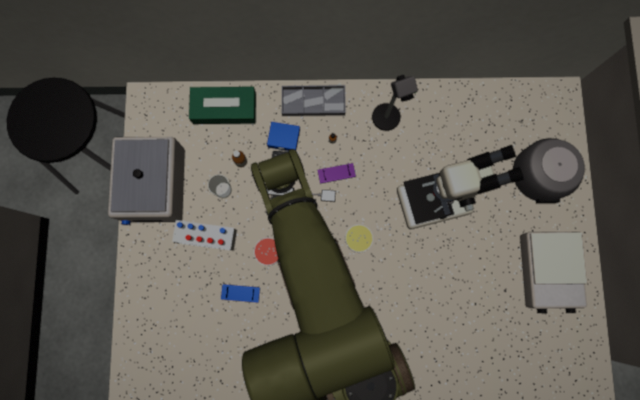

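```bash
python3 - <<'E'
import cv2
t=cv2.imread('pics/top0.png');s=cv2.imread('pics/scene0.png')
k=14
a=cv2.resize(s[130:190,185:240],None,fx=k,fy=k,interpolation=cv2.INTER_CUBIC)[:,:560+200]
b=cv2.resize(t[170:210,410:460],None,fx=k,fy=k,interpolation=cv2.INTER_CUBIC)
cv2.imwrite('pics/a.png',cv2.resize(s[145:190,190:240],None,fx=k,fy=k,interpolation=cv2.INTER_CUBIC));cv2.imwrite('pics/b.png',b)
E
```

```text
(no output)
```

View pics/a.png

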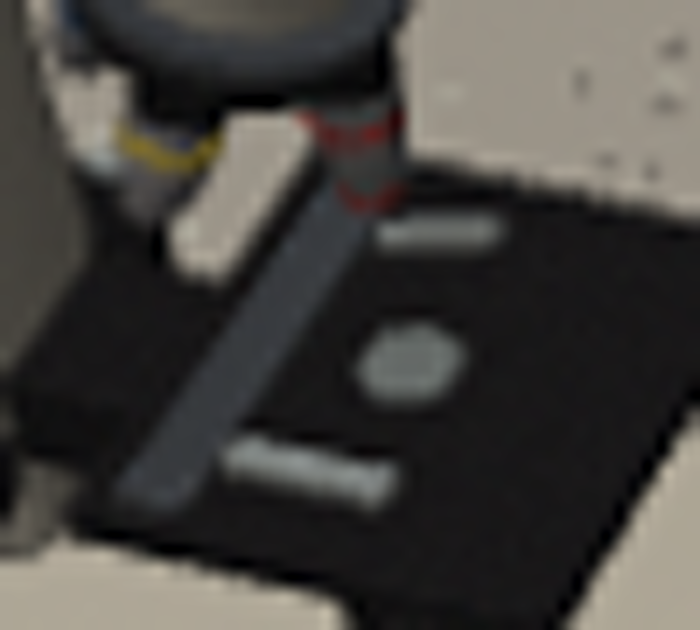

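View pics/b.png

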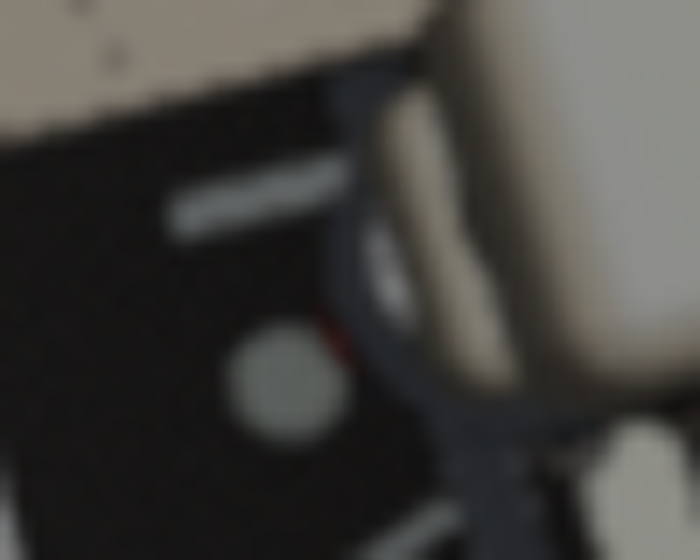

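```bash
python3 - <<'E'
from h import *
np.set_printoptions(precision=4,suppress=True)
a=lambda x,y:(190+x/14,145+y/14)
b=lambda x,y:(410+x/14,170+y/14)
H=lambda n,p,z:print(hit(n,*p,z))
for y in(186,192):H('scene',a(371,y),.176)
H('scene',a(412,362),.118);H('top',b(288,381),.118)
M=np.array([.525,-.222,0])
for z in(.118,.176): print(proj('scene',M+[0,0,z]),proj('top',M+[0,0,z]))
# stage corners fit: x,y,yaw
obs=[('top',(404.2,181.8),(-.067,.07)),('top',(415.6,223.6),(-.067,-.07)),('scene',(130+312/2.7,70+252/2.7),(-.067,-.07)),('scene',(130+272/2.7,70+328/2.7),(-.067,.07)),('top',b(288,381),(0,0)),('scene',a(412,362),(0,0))]
def w(p,l,z=.118):
    c,s=np.cos(p[2]),np.sin(p[2]);return [p[0]+c*l[0]-s*l[1],p[1]+s*l[0]+c*l[1],z]
f=lambda p:np.concatenate([proj(n,w(p,l))-uv for n,uv,l in obs])
r=least_squares(f,[.525,-.222,-1.34]);print(r.x,np.degrees(r.x[2]),r.fun.reshape(-1,2))
E
```

```text
[ 0.526  -0.2211  0.176 ]
[ 0.5276 -0.2198  0.176 ]
[ 0.5246 -0.2213  0.118 ]
[ 0.5256 -0.2231  0.118 ]
[219.1827 170.8471] [430.2413 197.4107]
[216.4842 158.0191] [434.7405 193.8644]
[ 0.5263 -0.2207 -1.3274] -76.05713922994617 [[-1.3446 -0.6925]
 [ 0.0118  0.2914]
 [ 0.345  -1.6846]
 [-1.6225 -1.4731]
 [-0.7731 -0.21  ]
 [-0.1841  0.3635]]
```

```bash
python3 - <<'E'
from h import *
np.set_printoptions(precision=4,suppress=True)
M=np.array([.5255,-.2218,0]);a=np.radians(20.2);d=np.array([np.cos(a),np.sin(a),0])
L=M+.27*d+[0,0,.29];print(L)
for n,s in(('top',(370,70,5)),('scene',(130,70,2.7))):
    for P in(L,M+.325*d+[0,0,.0],M+.325*d+[0,0,.33]): u=proj(n,P);print(n,u,(u-s[:2])*s[2])
F=M+[0,0,.176];A=F+.08*(L-F);C0=F-[0,0,.026]
n=(A-C0)/np.linalg.norm(A-C0);x=np.cross([d[0],d[1],0],[0,0,1]);x=x-n*(x@n);x/=np.linalg.norm(x)
print('n',n,'tilt',np.degrees(np.arccos(n[2])),'handle x',x)
# tool: z=-n, x=-handle x
Rt=R.from_matrix(np.column_stack([-x,np.cross(-n,-x),-n]));print('rpy',Rt.as_euler('xyz'))
# grip: grasp pt at handle center, offset .4mm, .7mm
g=C0-.128*x; g=g-.0003*x*0
for back in(0.15,0.0):
  tcp=g-back*x+(.019-.0007)*(-n)
  print(back,'tcp',tcp); row(tcp,Rt)
E
```

```text
[ 0.7789 -0.1286  0.29  ]
top [406.9884  99.5413] [184.9418 147.7065]
top [385.3449 117.5011] [ 76.7247 237.5054]
top [402.0485  76.6509] [160.2426  33.2544]
scene [175.7852 194.2358] [123.6201 335.4368]
scene [190.373  271.9095] [163.007  545.1558]
scene [163.2988 199.3274] [ 89.9067 349.1841]
n [0.4917 0.1809 0.8518] tilt 31.592936140165595 handle x [ 0.3453 -0.9385  0.    ]
rpy [-2.5902  0.      1.9234]
0.15 tcp [0.4205 0.0358 0.1344]
row [-0.1997 -0.0889  0.0654] [ 0.3448 -0.0778 -0.2766] dist 0.2282276088417534 ang 40.393823655684734
0.0 tcp [ 0.4723 -0.105   0.1344]
row [-0.3351 -0.0243  0.0655] [ 0.3448 -0.0778 -0.2766] dist 0.34229233947628535 ang 40.393823655684734
```

```bash
python3 -m jog '[[-0.03,-0.013,0.01,0.05,-0.012,-0.04,-1],[-0.06,-0.026,0.02,0.10,-0.023,-0.08,-1],[-0.09,-0.04,0.03,0.155,-0.035,-0.124,-1],[-0.12,-0.053,0.039,0.207,-0.047,-0.166,-1],[-0.15,-0.067,0.049,0.259,-0.058,-0.207,-1],[-0.18,-0.08,0.059,0.31,-0.07,-0.249,-1],[-0.2,-0.089,0.065,0.345,-0.078,-0.277,-1],[-0.2,-0.089,0.065,0.345,-0.078,-0.277,-1],[-0.2,-0.089,0.065,0.345,-0.078,-0.277,-1],[-0.2,-0.089,0.065,0.345,-0.078,-0.277,-1]]' 30
python3 - <<'E'
from station import camera,status
import cv2
for n in('scene','wrist','top'):cv2.imwrite(f'pics/{n}4.png',camera(n)['image'][:,:,::-1])
print(status.get_obs()['qpos'])
s=cv2.imread('pics/scene4.png');cv2.imwrite('pics/s4c.png',cv2.resize(s[60:280,140:400],None,fx=2.7,fy=2.7,interpolation=cv2.INTER_CUBIC))
E
```

```text
time_s: 5.4
ee_pos: [0.4209, 0.0363, 0.135]
eef_rot: [-2.592, 0.0, 1.924]
force: [-0.1, -1.5, -0.9]
grip_width: 0.0088
[ 0.08735136  0.43536107  1.60778246 -0.13861615  1.6322389  -0.23674099]
```

View pics/s4c.png

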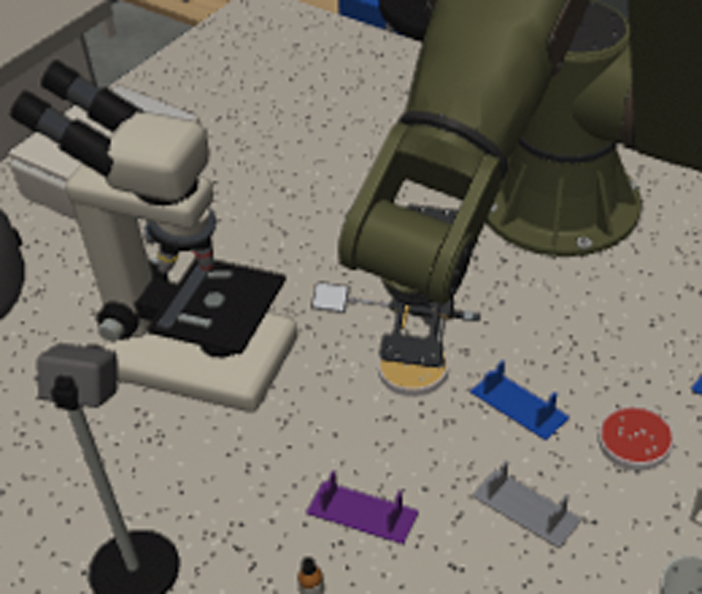

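View pics/wrist4.png

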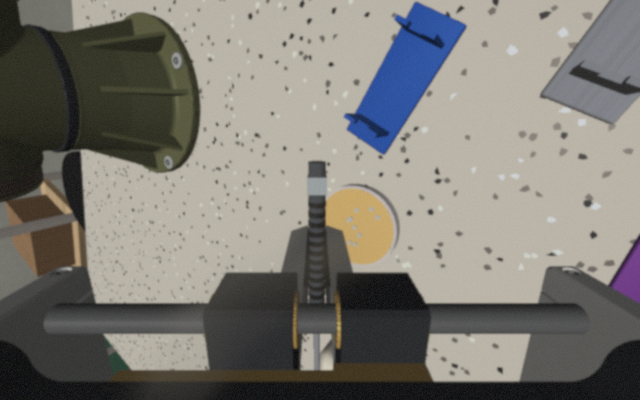

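View pics/top4.png

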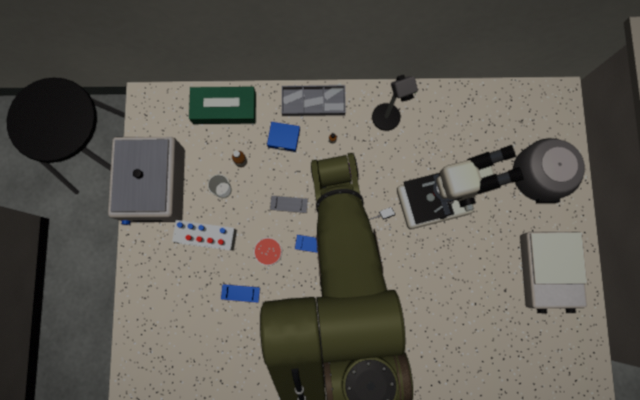

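```bash
cat >> h.py <<'E'
def pred():
    from station import status
    o=status.get_obs();q=R.from_euler('xyz',o['eef_rot']).as_matrix();x=-q[:,0];n=-q[:,2]
    c=o['ee_pos']+.0183*n+.128*x; y=np.cross(n,x)
    return o,c,x,y,n
E
python3 - <<'E'
from h import *
o,c,x,y,n=pred();print(c)
for m in('scene','top'):
    print(m,proj(m,c),[np.round(proj(m,c+i*.021*x+j*.017*y),1).tolist() for i,j in((1,1),(1,-1),(-1,-1),(-1,1))])
s=cv2.imread('pics/scene4.png');t=cv2.imread('pics/top4.png')
k=12
cv2.imwrite('pics/a4.png',np.vstack([cv2.resize(s[155:190,245:295],None,fx=k,fy=k,interpolation=cv2.INTER_CUBIC)[:300],cv2.resize(t[200:225,365:415],None,fx=k,fy=k,interpolation=cv2.INTER_CUBIC)]))
E
```

```text
[ 0.47402122 -0.08064467  0.15077697]
scene [261.87375238 169.88111262] [[254.7, 174.0], [256.6, 164.1], [269.1, 165.7], [267.2, 175.8]]
top [387.05914449 212.45716835] [[391.2, 206.1], [395.8, 214.0], [382.9, 218.9], [378.5, 211.0]]
```

View pics/a4.png

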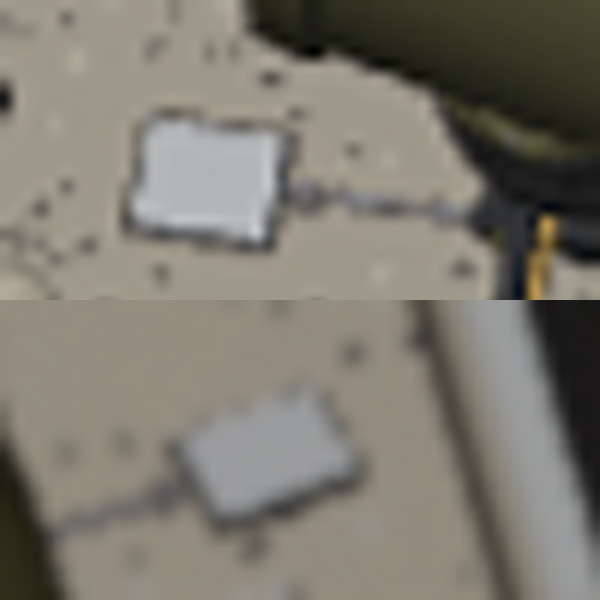

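```bash
cat > goal.py <<'E'
from h import *
def goal(M=(.5268,-.2226),yaw=20.2):
    M=np.array([*M,0]);a=np.radians(yaw);d=np.array([np.cos(a),np.sin(a),0]);L=M+.27*d+[0,0,.29]
    F=M+[0,0,.176];A=F+.08*(L-F);C0=F-[0,0,.026]
    n=(A-C0)/np.linalg.norm(A-C0);x=np.cross(d,[0,0,1]);x=x-n*(x@n);x/=np.linalg.norm(x)
    Rt=R.from_matrix(np.column_stack([-x,np.cross(-n,-x),-n]))
    return C0,C0-.128*x-.0183*n,Rt,x,n
E
python3 - <<'E'
from goal import *
C0,t,Rt,x,n=goal();print(t)
row(t-.03*x,Rt);row(t,Rt)
E
```

```text
[ 0.47360448 -0.10578327  0.13441222]
row [-0.1214  0.0008  0.0004] [0.0007 0.0006 0.0004] dist 0.12143619747060827 ang 0.08808615549594531
row [-0.1514  0.0008  0.0004] [0.0007 0.0006 0.0004] dist 0.15143545858502905 ang 0.08808615549594531
```

```bash
python3 -m jog '[[-0.02,0,0,0,0,0,-1],[-0.04,0.0005,0.0004,0,0,0,-1],[-0.06,0.0008,0.0004,0.0007,0.0006,0.0004,-1],[-0.075,0.0008,0.0004,0.0007,0.0006,0.0004,-1],[-0.09,0.0008,0.0004,0.0007,0.0006,0.0004,-1],[-0.105,0.0008,0.0004,0.0007,0.0006,0.0004,-1],[-0.12,0.0008,0.0004,0.0007,0.0006,0.0004,-1],[-0.12,0.0008,0.0004,0.0007,0.0006,0.0004,-1]]' 30
python3 - <<'E'
from goal import *
from station import camera,status
C0,t,Rt,x,n=goal();row(t,Rt)
for m in('scene','top'):cv2.imwrite(f'pics/{m}5.png',camera(m)['image'][:,:,::-1])
s=cv2.imread('pics/scene5.png');cv2.imwrite('pics/s5c.png',cv2.resize(s[120:200,180:290],None,fx=7,fy=7,interpolation=cv2.INTER_CUBIC))
o=status.get_obs();print(o['qpos'],o['force'])
E
```

```text
time_s: 6.35
ee_pos: [0.4631, -0.0777, 0.1343]
eef_rot: [-2.59, 0.0, 1.922]
force: [0.2, 1.0, -0.9]
grip_width: 0.0088
row [-0.03    0.0001 -0.0001] [ 0.0001 -0.0004 -0.0009] dist 0.029975045524526032 ang 0.08796032220128013
[-0.10751483  0.51032269  1.49767536 -0.23477766  1.6358091  -0.41447868] [ 0.14434968 -0.12284475 -0.47124667]
```

View pics/s5c.png

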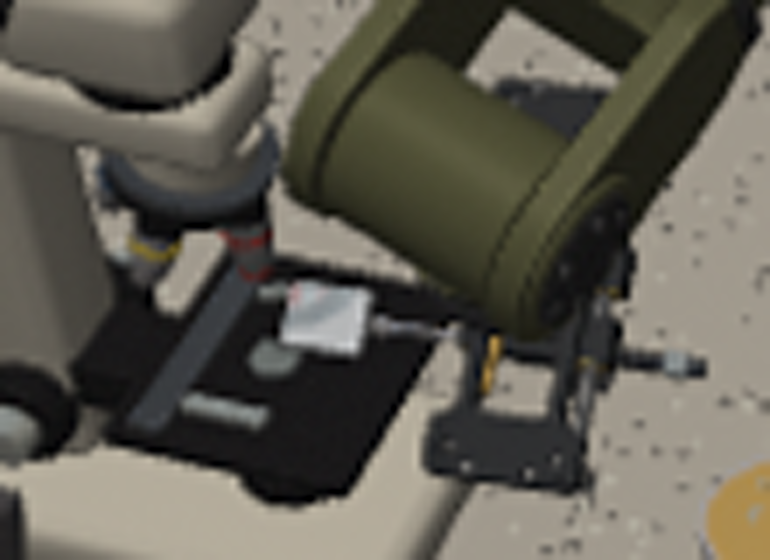

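View pics/top5.png

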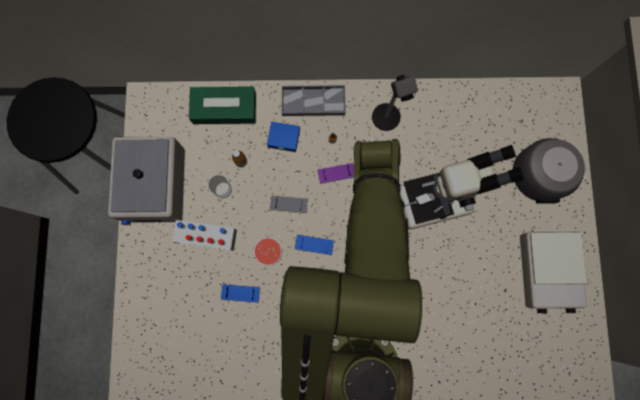

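View pics/scene5.png

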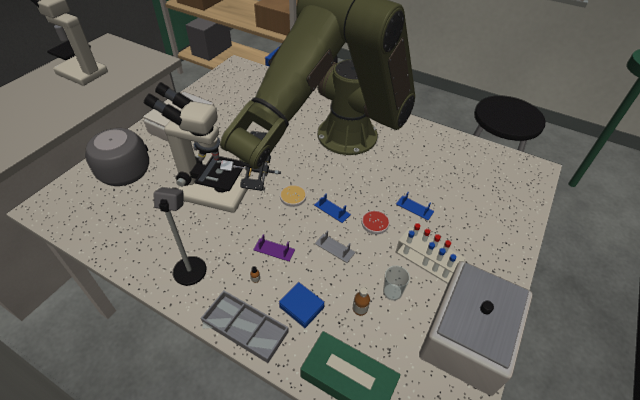

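```bash
python3 -m jog '[[-0.008,0,0,0,0,0,-1],[-0.016,0,0,0,-0.0004,-0.0009,-1],[-0.024,0,0,0,-0.0004,-0.0009,-1],[-0.03,0,0,0,-0.0004,-0.0009,-1],[-0.03,0,0,0,-0.0004,-0.0009,-1],[-0.03,0,0,0,-0.0004,-0.0009,-1]]' 30
python3 - <<'E'
from goal import *
from station import camera,status
C0,t,Rt,x,n=goal();row(t,Rt)
for m in('scene','top'):cv2.imwrite(f'pics/{m}6.png',camera(m)['image'][:,:,::-1])
s=cv2.imread('pics/scene6.png');cv2.imwrite('pics/s6c.png',cv2.resize(s[145:190,190:240],None,fx=14,fy=14,interpolation=cv2.INTER_CUBIC))
s=cv2.imread('pics/top6.png');cv2.imwrite('pics/t6c.png',cv2.resize(s[70:235,350:510],None,fx=3.6,fy=3.6,interpolation=cv2.INTER_CUBIC))
o,c,x,y,n=pred()
for m in('scene','top'):
    print(m,proj(m,c),[np.round(proj(m,c+i*.021*x+j*.017*y),1).tolist() for i,j in((1,1),(1,-1),(-1,-1),(-1,1))])
print(c,o['force'],o['qpos'])
E
```

```text
time_s: 7.05
ee_pos: [0.4729, -0.1045, 0.1342]
eef_rot: [-2.59, -0.001, 1.924]
force: [0.3, -0.1, 0.3]
grip_width: 0.009
row [-0.0015  0.0001 -0.0003] [-0.0002 -0.0001  0.0006] dist 0.0014801957089189443 ang 0.05418157245994959
scene [217.71357565 164.23968982] [[210.6, 168.4], [212.6, 158.5], [224.8, 160.1], [222.8, 170.0]]
top [432.32648394 195.10274407] [[436.1, 188.9], [441.3, 196.5], [428.5, 201.4], [423.5, 193.7]]
[ 0.52625003 -0.22103256  0.14979485] [ 0.95184397 -0.81047342 -0.45242236] [-0.15113149  0.53519499  1.45940916 -0.25641356  1.63896018 -0.45793323]
```

View pics/s6c.png

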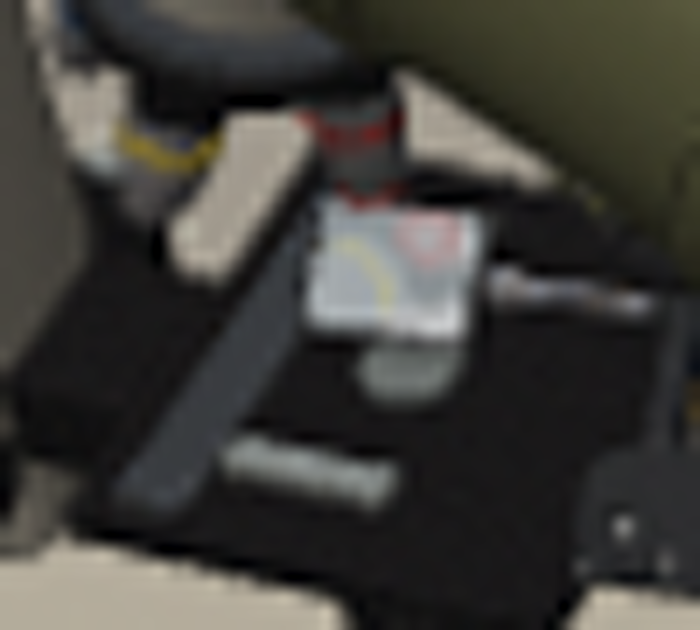

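View pics/t6c.png

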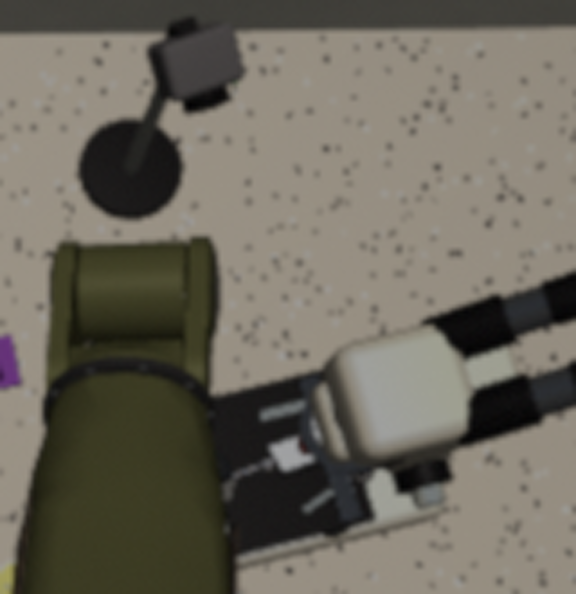

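```bash
python3 - <<'E'
from goal import *
o,c,x,y,n=pred()
for M in((.5255,-.2218),(.5263,-.2211),(.5268,-.2226),(.528,-.224)):
    F=np.array([*M,.176]); V=F-2*n*((F-c)@n)
    print(M,'ring',proj('scene',F),'refl',proj('scene',V),'ring top',proj('top',V))
    # camera check: where on mirror does the camera see lens, offset of reflection pt from center
    a=np.radians(20.2);L=np.array([M[0]+.27*np.cos(a),M[1]+.27*np.sin(a),.29])
    s=((c-V)@n)/((L-V)@n);P=V+s*(L-V);print('hit offset x,y mm',(P-c)@x*1e3,(P-c)@y*1e3)
t=cv2.imread('pics/top6.png');cv2.imwrite('pics/t6d.png',cv2.resize(t[180:210,410:455],None,fx=16,fy=16,interpolation=cv2.INTER_CUBIC))
E
```

```text
(0.5255, -0.2218) ring [216.43428958 158.1295281 ] refl [220.40304392 161.82283846] ring top [434.68217163 202.83783331]
hit offset x,y mm 0.46290040516888203 -1.4051390421641115
(0.5263, -0.2211) ring [216.44640775 158.34722404] refl [220.50853146 162.12100757] ring top [434.44079976 202.79716104]
hit offset x,y mm 0.08363860725174088 -0.2951219366527237
(0.5268, -0.2226) ring [215.98455687 158.27481659] refl [220.05592682 162.04611795] ring top [434.92063304 202.62084788]
hit offset x,y mm 1.6639551245572224 -0.3515379454478147
(0.528, -0.224) ring [215.40895204 158.33780575] refl [219.55871497 162.16294099] ring top [435.35577243 202.36925354]
hit offset x,y mm 3.3931359249239934 0.3638486336847066
```

View pics/t6d.png

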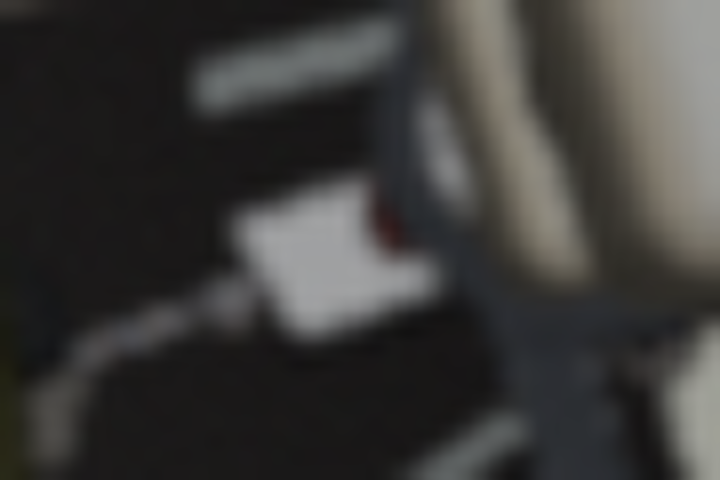

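```bash
python3 -m jog '[[-0.0015,0,0,0,0,0.0006,-1],[-0.0015,0,0,0,0,0.0006,-1],[-0.0015,0,0,0,0,0.0006,-1],[-0.0015,0,0,0,0,0.0006,-1],[-0.0015,0,0,0,0,0.0006,-1],[-0.0015,0,0,0,0,0.0006,-1]]' 30
python3 - <<'E'
from goal import *
from station import camera,status
C0,t,Rt,x,n=goal();row(t,Rt)
cs={m:camera(m)['image'][:,:,::-1] for m in('scene','top','wrist')}
for m in cs: cv2.imwrite(f'pics/{m}7.png',cs[m])
cv2.imwrite('pics/s7c.png',cv2.resize(cs['scene'][135:195,180:260],None,fx=9.5,fy=9.5,interpolation=cv2.INTER_CUBIC))
o=pred();print(o[1],np.abs(o[0]['joint_vel']).max(),o[0]['force'],o[0]['grip_width'])
E
```

```text
time_s: 7.75
ee_pos: [0.4734, -0.1057, 0.1343]
eef_rot: [-2.59, -0.0, 1.924]
force: [-0.3, 0.2, -0.2]
grip_width: 0.0096
row [-0.0002  0.     -0.0002] [-0.0002  0.      0.0002] dist 0.00024477211238898666 ang 0.024052880574628656
[ 0.52668299 -0.22244863  0.14985758] 0.0016289062667556448 [ 0.17279982 -0.9983565  -0.73623344] 0.008944932256025566
```

View pics/s7c.png

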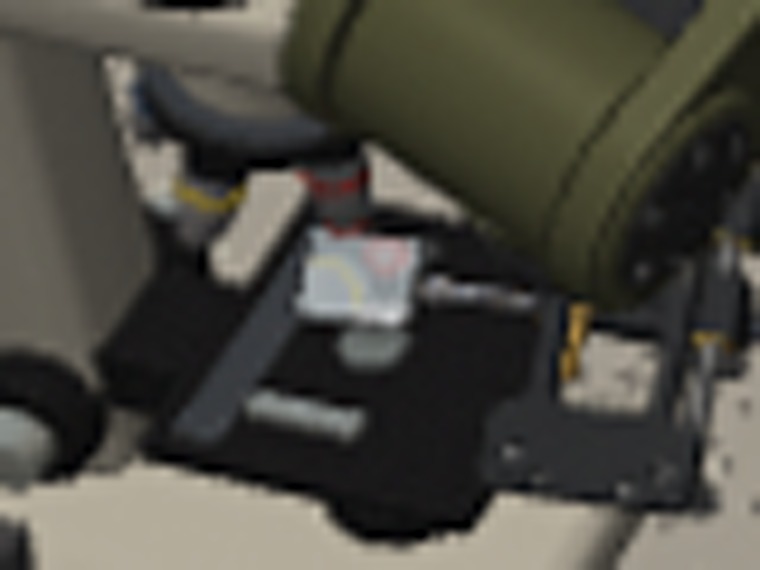

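View pics/wrist7.png

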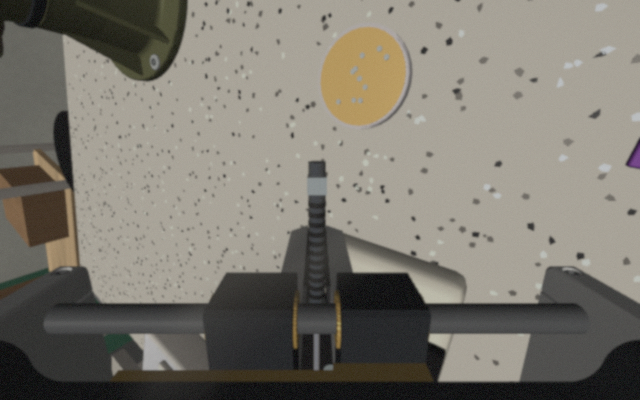

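```bash
python3 -c "
from station import ctrl,status
print(ctrl.hand_in()); print(status.get_obs()['time_s'])"
```

```text
the job is handed in; nothing more can be done
None
the job is handed in; nothing more can be done
```

I gripped the mirror by its handle between the collars, lifted it straight up out of the grey steel rest and slid it in from the open front of the microscope. It is now held still under the red-ringed objective. The job was handed in at about 8 s on the robot's clock; no verdict was given.

**Position and angle:** the last arm readings put the glass centre at (0.527, -0.222, 0.150), about 26 mm below the front lens. That is within 0.3 mm and 0.03° of the target I computed. The face tilts 31.6° towards the desk camera.

**Steadiness and contact:** the arm was still, with the grip reading about 9 mm on the 10 mm handle. The force readings stayed at noise level, about 1 N. I saw no contact or moved bystander in the pictures, but I did not compare bystander positions before and after.

**Reflection:** I could not see the desk camera's own view. In the scene camera, the red ring shows reflected in the glass within about half a pixel of where the computed plane puts it. By calculation, at the check 1.4 mm short of the final position, the desk camera would have seen the front lens within 2 mm of the middle of the glass.

**What disagreed:** the pictures placed the glass 0.5–0.8 pixel (1–2 mm) from where the arm readings did. I treated this as calibration error and shifted the final position by about 1.5 mm to compensate.

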